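# Take the sample board out of the lever-arch file

### The arm

A 7-joint arm with a two-finger parallel gripper is mounted at the origin on the work surface; the furniture and walls round the work are solid. World frame = base frame: x ahead of the robot, y to its left, z up, the work surface at z = 0. Lengths are in m, angles in degrees, forces in N, time in s.
With the tool pointing down it reaches from about 0.35 to 0.9 m from the base axis. Payload 19.9 kg.
Tool frame: the origin (TCP) lies at the very end of the fingers, on their centre line; the grasp point (between the pads) lies 19 mm behind it; z points along the fingers, y is the line along which they close (so a half turn about z gives the same grasp; the last joint's range is limited). The gripper opens to 85 mm and grips with 20 to 120 N. Pads are 22 mm wide; open, the fingers measure 114 mm over their backs; the gripper's body (76 mm by 85 mm) begins 54 mm behind the grasp point. The pads swing forward as they close: fully open they stand 13 mm farther back than shut.
Start: joints at [-67.408, 23.915, -0.59, 92.452, 0.269, 63.638, -3.037], TCP at [0.264, 0.567, 0.206] pointing down, gripper open.
Joint ranges: [-161.28, 161.28], [-22.2, 115.67], [-73.04, 71.86], [3.21, 147.25], [-68.34, 248.33], [10.77, 114.83], [-161.83, 161.83]. Speed limits (degrees/s): [108.29, 108.29, 136.94, 136.94, 172.46, 172.46, 172.46].

### API

Orientations are given as [roll, pitch, yaw] about the fixed x, y, z axes, in that order (R = Rz(yaw) Ry(pitch) Rx(roll)).
In Python, from cell import env, claw, solver, camera, camera_info, sign_off, find_in, cut_out, telemetry gives the robot as it stands. The module is installed in compiled form; this text tells all that it offers. Calls block until the motion is done:
- env.movep(position, orientation): joint-space move of the TCP to a pose.
- env.movel(position, rot=None, velocity=0.15): straight line of the TCP; rot=None keeps the orientation; velocity is the mean speed in m/s.
- env.move_j(angles): joint-space move.
- claw.move_gripper(opening, grasp_force=None): opening from 0.0 (shut) to 1.0 (fully open); grasp_force is the grip in N (None keeps the last); returns when the fingers have stopped.
- env.dwell(seconds).
- solver.solve_ik(position, orientation): joint angles nearest the present ones, or None.
- camera(name): name is "scene" or "top" or "wrist"; returns (picture, depth): 384x512x3 uint8, red, green, blue; 384x512 float32, m along the optical axis (not along the pixel's ray), 0 where there is no reading.
- camera_info(name): a dict with "mtx" (3x3 intrinsics, pixels), "origin" and "attitude" of the camera in the world; the wrist camera has in their place "mount" (4x4, takes a point from camera to tool coordinates, whose origin is the TCP and whose axes are the flange's). Camera axes: x right, y up, looking along -z (the intrinsics and any distortion apply to the point x, -y, -z); pixel columns grow to the right and rows downward; lengths in m; the calibration is good to about 2 mm. A picture is of the moment at which its call begins: read the wrist's pose just before it. camera_info takes no time and is no camera call.
A pose or a line that the arm cannot do raises env.IKError and nothing moves.
- sign_off(): hands the job in; it is judged then, once.
Trained networks look in the newest picture that a camera, given by its name, has taken for a name from the list of things; names that differ only in an ending like _2 or _b are one class to them, and where a whole thing is asked for, a point or a joint stands for the part that bears it (a point fixed in the world has none). Each returns a list of dicts, best first, with "confidence" (0 to 1); they miss things now and then, are a little off and sometimes report something else, mostly with a low value. They report only what shows in the picture. A call takes as long as a camera call. They do not tell look-alikes from the thing itself.
- find_in(query, camera): "rect" ([centre column, centre row, width, height] in pixels, round what is visible of it).
- cut_out(query, camera): "pixels" (384x512 bool, what is visible of it) and "rect" ([centre column, centre row, width, height] in pixels, round what is visible of it).
Readings, each from a call of its own:
- telemetry.current_t(): time.
- telemetry.current_joint_positions(): joint angles.
- telemetry.current_joint_velocities(): joint speeds.
- telemetry.current_tau(): joint torques, N m.
- telemetry.current_ee_pos(): TCP position.
- telemetry.current_tool_rot(): TCP orientation.
- telemetry.current_wrist_force(): force on the tool from outside, world axes, zero at the start.
- telemetry.current_moment(): the same for the moment, N m.
- telemetry.current_width(): opening from 0.0 (shut) to 1.0 (fully open).
- telemetry.current_grip_force(): force on a finger pad.
Only numpy, scipy, OpenCV 4.12 (cv2) and the standard library are available. Lean on these libraries where they do the work, as an engineer would, in place of code of your own. Each camera call takes 0.05 s, during which the arm holds its last target. There are 200 camera calls.

### The job

Take the punched sample board out of the lever-arch file: lift the file's lever all the way up so that the rings spring open, draw the board off the posts and lay it flat on the floor of the tray, grip strip upwards, without dropping it. Then press the lever right down again so that the rings are fully shut. Do not push the duck, the roll of tape or the clay pots from their places.

Things in the scene. Friction and masses are not known exactly. Their poses are not given: they have to be found in the camera images.
- file_stand: Fixed wooden stand of the file. Its board (230 mm deep, 190 wide) rises 25 degrees towards its +x; y left, z up. Origin on the table. Slope frame: starts 75 mm above the origin; u = (cos 25, 0, sin 25) up the slope, v = y, n = (-sin 25, 0, cos 25) square off it. Surface n = 0 from u -130 to 100 mm; under the sample board lie fixed sheets, 6 mm thick.
- arch_lever (a joint): Lever hinge, rad: 0 = down, home; 1.3 = fully up. Axis along the stand's y through lever_pivot. At 0 the lever points down the slope (-u); raised, its free end swings up and towards +u until it stands almost along n. An over-centre spring snaps it to the nearer end (changes over at about 0.65 rad); about 5 N at the lever's end overcomes it.
- ring_arches (a joint): Opening of the two steel arches, rad, always 0.7 x the lever's angle: 0 = shut over the post tips (trapping the board; 48 mm high along n), 0.91 = open. They pivot at v = 58, n = 7 mm and swing open towards +v, away from the board, nowhere higher than n = 57 mm.
- lever_tip (a point): Centre of the black thumb piece on the lever's free end: 14 mm wide along the stand's y (pinch it there), 26 mm long, 10 mm thick; the bar behind it is 9 mm wide. With the lever down: u = -115, v = 58, n = 24 mm, that is 70 mm down the slope and 10 mm further off it than lever_pivot. It turns with the lever.
- post_tip (a point): Tip of the lower of two fixed steel posts, 6.4 mm thick, that stand along n at u = -25 and u = 55 mm, v = 30 mm, with their tips at n = 40 mm; they pass through the board's holes.
- lever_pivot (a point): Point on the lever's hinge axis, at u = -45, v = 58, n = 14 mm of the stand's slope; axes as the stand's.
- sample_board: Loose plywood board, 130 mm along its x, 120 mm along y, 6 mm thick, about 140 g, with 13 mm holes at x = -40 and +40, y = +46 mm and a grip strip on top. Origin: centre of its underside; z out of its top. It starts on the sheets with the posts in its holes, its x, y, z along u, v, n; drawn 35 mm along n it is off the posts.
- board_grip (a point): Middle of the board's grip strip: 60 mm along the board's y, 14 mm wide along its x (pinch it there), 24 mm high above the board's top face; the point lies 18 mm above the board's underside. Axes as the board's.
- tray: Open wooden tray (fixed), 190x190 mm outside, walls 5 mm thick and 30 mm high, floor 5 mm thick. Origin: centre of its underside; z up.
- rubber_duck: Bystander: yellow rubber duck, 56x46x42 mm; origin at the centre of its underside.
- floral_tape_0: Bystander: flat green roll of stem tape, 58 mm across, 13 mm high; origin at the centre of its underside.
- mini_pot_0: Bystander: clay pot, 64 mm across, 50 mm high; origin at the centre of its underside.
- mini_pot_1: Bystander: clay pot, 58 mm across, 45 mm high; origin at the centre of its underside.
Mind the look-alikes: they are no part of the job. Several things have the shape of the sample_board; the one meant has the colours described above.

How it is judged (in metres and radians):
On the way, in this order (a step that is already met when the one before it is completed fails the run):
1. the lever is fully up and the rings are open (value of joint arch_lever above 1.15 rad and value of joint ring_arches above 0.78 rad), for 0.2 s.
2. the board lies flat in the tray, let go, while the rings are still open (x of sample_board in the frame of tray between -0.06 and 0.06 m and y of sample_board in the frame of tray between -0.06 and 0.06 m and z of sample_board in the frame of tray below 0.012 m and angle between sample_board's own z axis and vertical below 0.1 rad and value of joint ring_arches above 0.6 rad and contact force between the fingers and sample_board below 0.1 N), for 0.2 s.
At the end, for the whole second after the job is handed in: The lever is home (below 0.08 rad) and the rings are shut (below 0.06 rad); the board lies at rest flat on the tray's floor, grip strip up (its underside less than 12 mm above the tray's underside, tilt below 0.1 rad, its centre within 60 mm of the tray's centre along both sides of the tray) (x of sample_board in the frame of tray between -0.06 and 0.06 m and y of sample_board in the frame of tray between -0.06 and 0.06 m and z of sample_board in the frame of tray below 0.012 m and angle between sample_board's own z axis and vertical below 0.1 rad and value of joint arch_lever below 0.08 rad and value of joint ring_arches below 0.06 rad and linear speed of sample_board below 0.03 m/s); the robot touches nothing.
It fails at once if the board is dropped (moving faster than 0.7 m/s while no finger holds it) (linear speed of sample_board above 0.7 m/s and contact force between the fingers and sample_board below 0.1 N).
It fails at once if the duck, the roll of tape or a clay pot is pushed more than 30 mm from its place (distance of any of rubber_duck, floral_tape_0, mini_pot_0, mini_pot_1 from where it was at the start of the episode above 0.03 m).
It also fails if it takes over 72 s, if anything falls off the work surface, if the arm or the gripper's body presses on something with over 40 N, if the wrist force passes 120 N, or if a joint passes its speed limit or range.

## Working session

There is one attempt and no reset: what is moved stays moved. The work goes in short steps, each a Python script; the robot and the scene stay as the last script left them, time stands still between calls to the robot, and variables do not carry over. Pictures are saved under pics/ and viewed, at most 10 in all, crops included, and the job is handed in when it is done.

```bash
mkdir -p pics; cat > h.py <<'E'
import numpy as np, cv2
from scipy.spatial.transform import Rotation as R
from cell import env, claw, solver, camera, camera_info, sign_off, find_in, cut_out, telemetry as T
def rotm(a):
    a=np.array(a,float)
    return a if a.shape==(3,3) else R.from_euler('xyz',a,degrees=True).as_matrix()
def campose(name):
    i=camera_info(name)
    if name=='wrist':
        M=np.array(i['mount']); Rt=rotm(T.current_tool_rot()); p=np.array(T.current_ee_pos())
        return Rt@M[:3,:3], Rt@M[:3,3]+p, np.array(i['mtx'])
    return rotm(i['attitude']), np.array(i['origin']), np.array(i['mtx'])
def cloud(dep,pose):
    A,o,K=pose; v,u=np.mgrid[:384,:512]
    x=(u-K[0,2])/K[0,0]*dep; y=(v-K[1,2])/K[1,1]*dep
    return np.stack([x,-y,-dep],-1)@A.T+o
def proj(P,pose):
    A,o,K=pose; c=(np.atleast_2d(P)-o)@A; q=np.stack([c[:,0],-c[:,1],-c[:,2]],1)@K.T
    return q[:,:2]/q[:,2:]
def save(n,img): cv2.imwrite('pics/'+n,cv2.cvtColor(img,cv2.COLOR_RGB2BGR))
E
python3 - <<'E'
from h import *
print(camera_info('top'));print(camera_info('scene'))
ims=[]
for n in ['top','scene']:
    po=campose(n);im,d=camera(n);C=cloud(d,po);ims.append(im);np.savez(n,im=im,d=d,C=C)
    for q in ['file_stand','sample_board','tray','arch_lever','lever_tip','rubber_duck','floral_tape_0','mini_pot_0']:
        for r in cut_out(q,n):
            m=r['pixels']&(d>0)
            print(n,q,round(r['confidence'],2),np.round(r['rect']),np.round(np.median(C[m],0),3) if m.any() else None)
save('a.png',cv2.resize(ims[0],(800,600)));save('b.png',cv2.resize(ims[1],(800,600)))
E
```

```text
{'mtx': array([[363.79834567,   0.        , 258.94145127],
       [  0.        , 363.79834567, 191.39861446],
       [  0.        ,   0.        ,   1.        ]]), 'origin': array([0.44876925, 0.03479794, 0.93730093]), 'attitude': array([  4.31889022,  -1.81671712, -88.65739296])}
{'mtx': array([[497.41806115,   0.        , 257.04828131],
       [  0.        , 497.41806115, 186.92391057],
       [  0.        ,   0.        ,   1.        ]]), 'origin': array([-0.20828869, -0.65744058,  0.66303818]), 'attitude': array([ 59.897019  ,  -0.8703273 , -46.01553173])}
top file_stand 0.75 [180. 187.  99. 104.] [0.495 0.212 0.063]
top sample_board 0.87 [189. 176.  62.  57.] [0.547 0.178 0.097]
top sample_board 0.59 [294. 122.  22.  26.] [ 0.704 -0.078  0.024]
top sample_board 0.57 [322. 275.  67.  74.] [ 0.309 -0.156  0.006]
top sample_board 0.56 [159. 184.  25.  35.] [0.523 0.248 0.097]
top sample_board 0.53 [164. 219.  12.  34.] [0.439 0.237 0.058]
top tray 0.82 [336. 176.  82.  77.] [ 0.566 -0.189  0.005]
top tray 0.51 [187. 174.  62.  56.] [0.547 0.178 0.097]
top arch_lever 0.57 [164. 220.  
[... 506 characters left out ...]
. 108.  88.] [0.483 0.152 0.047]
scene sample_board 0.95 [224. 159.  61.  54.] [0.537 0.17  0.093]
scene sample_board 0.82 [256. 299.  76.  54.] [ 0.303 -0.166  0.008]
scene tray 0.67 [344. 245. 124.  80.] [ 0.565 -0.19   0.008]
scene arch_lever 0.42 [175. 177.  24.  22.] [0.421 0.231 0.056]
scene lever_tip 0.33 [265. 217.  20.  20.] [ 0.499 -0.012  0.021]
scene rubber_duck 0.66 [266. 218.  22.  21.] [ 0.499 -0.011  0.022]
scene floral_tape_0 0.89 [290. 205.  20.  15.] [ 0.599 -0.002  0.014]
scene floral_tape_0 0.45 [264. 217.  20.  20.] [ 0.5   -0.012  0.021]
scene mini_pot_0 0.88 [341. 199.  23.  24.] [ 0.697 -0.08   0.036]
scene mini_pot_0 0.73 [320. 184.  27.  27.] [ 0.708 -0.006  0.038]
```

View pics/a.png

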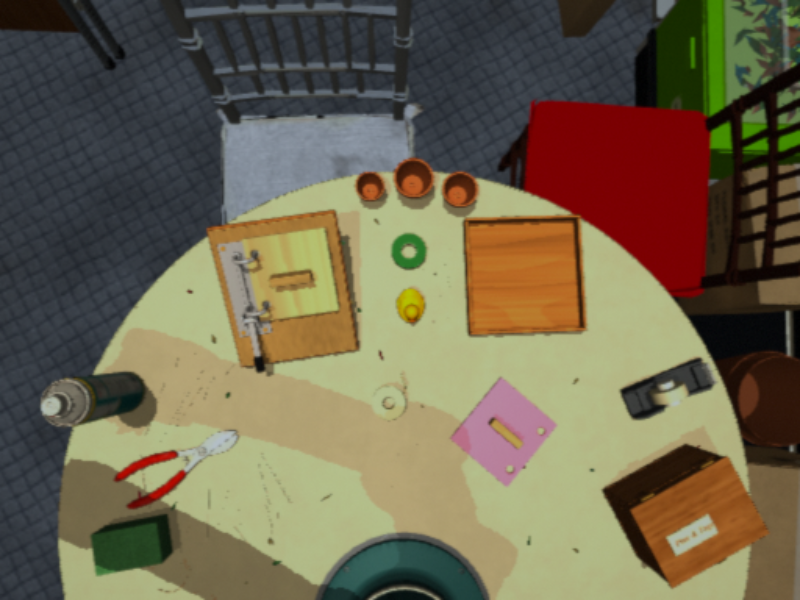

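View pics/b.png

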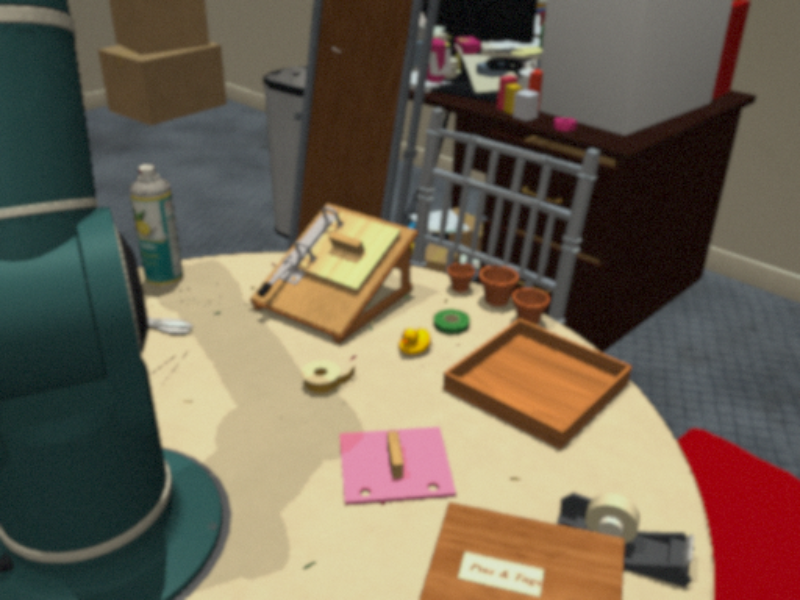

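The file is at top (290,290)/scene (335,265). There are two boards of this shape. One is natural plywood on the posts at top (293,280)/scene (350,250). The other is pink, lying on the table at top (505,430)/scene (397,465). The plywood one with posts through its holes fits the description, and I'll confirm it in a wrist crop.

```bash
cat >> h.py <<'E'
def fitplane(P,tol=0.004):
    rng=np.random.default_rng(0);best=None
    for _ in range(500):
        a,b,c=P[rng.choice(len(P),3,replace=False)];n=np.cross(b-a,c-a);l=np.linalg.norm(n)
        if l<1e-6: continue
        n/=l; m=abs((P-a)@n)<tol
        if best is None or m.sum()>best.sum(): best=m
    Q=P[best];c=Q.mean(0);n=np.linalg.svd(Q-c)[2][2]; n*=np.sign(n[2])
    return n,c,best
E
python3 - <<'E'
from h import *
for nm,rc in [('top',[180,187,99,104]),('scene',[215,176,108,88])]:
    z=np.load(nm+'.npz');C=z['C'];x,y,w,h=rc
    P=C[y-h//2:y+h//2,x-w//2:x+w//2].reshape(-1,3);P=P[(P[:,2]>.03)&(P[:,2]<.2)]
    n,c,m=fitplane(P);print(nm,n,c,m.sum(),np.degrees(np.arccos(n[2])),np.degrees(np.arctan2(-n[1],-n[0])))
print(camera_info('wrist'))
yaw=9.;
Rs=R.from_euler('z',yaw,degrees=True).as_matrix()
t=np.radians(25);u=Rs@[np.cos(t),0,np.sin(t)];v=Rs[:,1];n=Rs@[-np.sin(t),0,np.cos(t)]
ctr=np.array([.49,.20,.08])
for sgn in (1,-1):
  for yy in (v,u):
    zt=-n;yt=sgn*yy;xt=np.cross(yt,zt);e=R.from_matrix(np.stack([xt,yt,zt],1)).as_euler('xyz',degrees=True)
    for d in (.05,.15,.25): print(sgn,d,e.round(1),solver.solve_ik(list(ctr+d*n),list(e)))
E
```

```text
top [-0.41073251 -0.08191245  0.90806892] [0.52759265 0.19788465 0.07212054] 3334 24.760160363753297 11.278535424701946
scene [-0.41368891 -0.08327179  0.90660206] [0.50553221 0.16705737 0.06095462] 2152 24.960074534455885 11.381030237335908
{'mtx': array([[313.16460664,   0.        , 255.34607477],
       [  0.        , 313.16460664, 190.233338  ],
       [  0.        ,   0.        ,   1.        ]]), 'mount': array([[ 2.81505424e-04,  9.60612492e-01,  2.77891275e-01,
         7.19267853e-02],
       [ 9.99999613e-01, -3.89457323e-05, -8.78377913e-04,
         6.59880267e-05],
       [-8.32958117e-04,  2.77891415e-01, -9.60612132e-01,
        -1.66580540e-01],
       [ 0.00000000e+00,  0.00000000e+00,  0.00000000e+00,
         1.00000000e+00]])}
1 0.05 [-180.   25. -171.] [-44.21621295   7.90711244  12.4094588  132.27721327  25.61864439
  18.57458108  43.91284421]
1 0.15 [-180.   25. -171.] [-50.86382622  -6.67892046  14.3836361  131.49867796  23.00632108
  34.56391358  46.04864254]
1 0.25 [-180.   25. -171.] [-56.17805103 -18.62499246  13.15006225 127.5294863   22.97802197
  51.5604
[... 412 characters left out ...]
  8.24362498   24.57770155  132.59847811   20.147248
   17.73831796 -130.86535882]
-1 0.15 [180. -25.   9.] [ -46.40530886   -6.40195361   10.21586399  131.38220411   22.02972953
   34.30578893 -133.06169984]
-1 0.25 [180. -25.   9.] [ -45.27214333  -17.56084611    4.75079177  127.28949275   18.64997014
   49.98448665 -130.97752274]
-1 0.05 [-155.    0.  -81.] [-31.75742562   7.96436956  -0.8931889  131.9016499   30.76603154
  19.58110395 129.1212152 ]
-1 0.15 [-155.    0.  -81.] [-41.72510152  -6.15788517   5.8305476  131.25736775  21.06063429
  34.05899786 137.83172317]
-1 0.25 [-155.    0.  -81.] [-48.99196217 -17.86129644   7.63740429 127.37281347  20.10717618
  50.4785855  137.56022694]
```

```bash
cat >> h.py <<'E'
def frame(yaw):
    Rs=R.from_euler('z',yaw,degrees=True).as_matrix();t=np.radians(25)
    return Rs@[np.cos(t),0,np.sin(t)],Rs[:,1],Rs@[-np.sin(t),0,np.cos(t)]
def eul(yt,zt):
    return list(R.from_matrix(np.stack([np.cross(yt,zt),yt,zt],1)).as_euler('xyz',degrees=True))
E
python3 - <<'E'
from h import *
u,v,n=frame(11.3)
p=np.array([.49,.2,.08])+.2*n
env.movep(list(p),eul(v,-n))
po=campose('wrist');im,d=camera('wrist');C=cloud(d,po);np.savez('w1',im=im,d=d,C=C,A=po[0],o=po[1],K=po[2])
for q in ['file_stand','sample_board','board_grip','arch_lever','lever_tip','post_tip','ring_arches']:
    for r in cut_out(q,'wrist'):
        m=r['pixels']&(d>0);print(q,round(r['confidence'],2),np.round(r['rect']),np.round(np.median(C[m],0),3))
P=C.reshape(-1,3);P=P[(P[:,2]>.03)&(P[:,2]<.2)]
for k in range(2):
    nn,c,m=fitplane(P,.003);print(nn,c,c@n,m.sum(),np.degrees(np.arccos(nn[2])),np.degrees(np.arctan2(-nn[1],-nn[0])))
    P=P[~m]
save('c.png',cv2.resize(im,(800,600)));print(T.current_t())
E
```

```text
file_stand 0.87 [246. 165. 161. 182.] [0.472 0.206 0.048]
sample_board 0.93 [231. 198. 103.  98.] [0.534 0.179 0.09 ]
board_grip 0.94 [231. 196. 100.  99.] [0.534 0.178 0.09 ]
arch_lever 0.85 [295. 117.  17.  72.] [0.431 0.237 0.056]
lever_tip 0.66 [247. 165. 160. 180.] [0.471 0.206 0.048]
lever_tip 0.65 [292. 119.  17.  73.] [0.43  0.237 0.056]
lever_tip 0.31 [233. 198.  97. 104.] [0.534 0.179 0.09 ]
post_tip 0.75 [248. 167. 161. 182.] [0.472 0.207 0.048]
ring_arches 0.9 [280. 205.  26.  78.] [0.538 0.251 0.102]
[-0.41951064 -0.07948985  0.90426334] [0.49978146 0.19570463 0.05999996] -0.16895021292140935 11013 25.275750837948216 10.729337061904202
[-0.41814537 -0.06736716  0.90587864] [0.53903306 0.18282896 0.08964333] -0.15728482458107793 8641 25.058117597863774 9.152245157534267
2.8167
```

View pics/c.png

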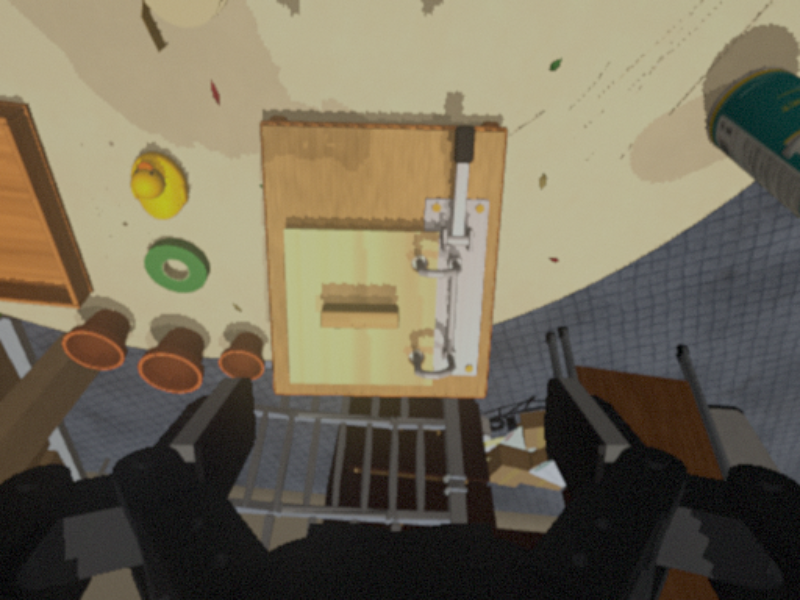

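The crop shows the plywood board with the steel posts and arches through its holes at (425,262) and (420,360), its grip strip at (360,310). The lever's black tip is at (464,143). This is the board meant. Next I fit the stand and tray frames.

```bash
python3 - <<'E'
from h import *
z=np.load('w1.npz');C=z['C'];im=z['im'];po=(z['A'],z['o'],z['K'])
sub=np.zeros((384,512),bool);sub[70:262,160:330]=1
P=C[sub];P=P[P[:,2]>.02]
nn,c,m=fitplane(P,.003)
yaw=10.5;u,v,n=frame(yaw)
h=(C-c)@n
sel=sub&(C[...,2]>.012)&(h>-.005)&(h<.018)
hh=(C[sel]-c)@n
a=np.stack([(C[sel]-c)@u,(C[sel]-c)@v],1)
(rc,wh,ang)=cv2.minAreaRect((a*1000).astype(np.float32));print('rect',rc,wh,ang)
a*=1000
print('u pct',np.percentile(a[:,0],[.2,1,99,99.8]),'v',np.percentile(a[:,1],[.2,1,99,99.8]))
# edge lines
def edge(i,j,lo,fn):
    xs=[];ys=[]
    for k in np.arange(*lo,6):
        q=a[abs(a[:,i]-k)<3][:,j]
        if len(q)>10: xs.append(k);ys.append(fn(q))
    p=np.polyfit(xs,ys,1);print('edge',i,np.degrees(np.arctan(p[0])),p[1],np.median(ys))
edge(0,1,(-90,90),np.max);edge(0,1,(-90,90),np.min);edge(1,0,(-80,80),np.max);edge(1,0,(-80,80),np.min)
print('c',c)
# black tip, by colour: dark pixels
g=im.astype(int).max(2);dk=(g<60)&sub;dk[:, :270]=0;dk[110:]=0
print('tip',dk.sum(),np.argwhere(dk).mean(0),np.median(C[dk],0),[((C[dk]-c)@q).mean() for q in (u,v,n)])
# grip strip: points well above
gs=sub&(h>.022)&(h<.045)&(np.arange(512)[None]<262)
print('grip',gs.sum(),[np.percentile((C[gs]-c)@q,[2,50,98]).round(4) for q in (u,v,n)])
# tray
z=np.load('top.npz');C=z['C'];s=np.zeros((384,512),bool);s[130:225,285:385]=1
Q=C[s];Q=Q[(Q[:,2]>.022)&(Q[:,2]<.04)]
print('tray',cv2.minAreaRect((Q[:,:2]*1000).astype(np.float32)),len(Q))
for k in ('x','y'):
    i='xy'.index(k);print(np.percentile(Q[:,i],[1,99]))
E
```

```text
rect (32.36286163330078, -4.0610504150390625) (189.02784729003906, 229.3291473388672) 89.3359603881836
u pct [-81.73190096 -79.81039381 141.92484506 145.64152026] v [-98.00968844 -95.67816653  87.62834849  89.87518544]
edge 0 2.1791298386142435 88.74795798431248 90.10143204313088
edge 0 -0.5602556799663486 -97.55675389121951 -97.48418764760778
edge 1 0.7820415281927818 145.95280551334562 145.9420046483976
edge 1 4.145353124418899 -79.24841618243049 -81.67852353346338
c [0.48927305 0.19176515 0.0546826 ]
tip 21 [ 89.04761905 295.52380952] [0.4046613  0.22757924 0.0487059 ] [np.float64(-0.07038510674243556), np.float64(0.05294741517393307), np.float64(0.02758094913554518)]
grip 694 [array([0.0548, 0.0597, 0.0685]), array([-0.0484, -0.0198,  0.0078]), array([0.0231, 0.0354, 0.0373])]
tray ((575.7046508789062, -174.28724670410156), (212.86691284179688, 212.51348876953125), 3.5431783199310303) 685
[0.46690896 0.66586808]
[-0.28354509 -0.08618352]
```

```bash
cat >> h.py <<'E'
YAW=9.9; U,V,N=frame(YAW)
O=np.array([0.48927305,0.19176515,0.0546826])
_u,_v,_n=frame(10.5); O=O+.0474*_u-.0041*_v
def S(a,b,c): return O+a*U+b*V+c*N
def lev(th):  # lever tip centre at angle th
    a=th+np.arctan2(10,70); r=.0707
    return S(-.045-r*np.cos(a),.058,.014+r*np.sin(a))
def tcp(g,zt,back=.019): return list(np.array(g)+back*np.array(zt))
E
python3 - <<'E'
from h import *
print('pred tip px',lev(0),'tip top px',proj(S(-.115,.058,.029),(lambda z:(z['A'],z['o'],z['K']))(np.load('w1.npz'))),'post',proj(S(-.025,.03,.04),(lambda z:(z['A'],z['o'],z['K']))(np.load('w1.npz'))))
D=np.array([0,0,-1.])
for s in (1,-1):
  for tilt in (0,10):
    zt=R.from_rotvec(np.radians(tilt)*V).apply(D);e=eul(s*V,zt)
    for th in (0,.65,1.3):
        j=solver.solve_ik(tcp(lev(th),zt,.015),e);print('lever',s,tilt,th,None if j is None else j.round(0))
  for n in (.024,.11):
    j=solver.solve_ik(tcp(S(.015,-.016,n),-N),eul(s*U,-N));print('board',s,n,None if j is None else j.round(0))
  for yw in (0,90,180,-90):
    y=np.array([np.cos(np.radians(yw)),np.sin(np.radians(yw)),0]);j=solver.solve_ik([.566,-.187,.03],eul(y,D));print('tray',yw,None if j is None else j.round(0))
# tray outline from top camera
im,d=camera('top');po=campose('top');r=[q for q in cut_out('tray','top') if q['rect'][0]>300][0]
A,o,K=po;cs=np.argwhere(r['pixels'])[:,::-1]
ray=np.stack([(cs[:,0]-K[0,2])/K[0,0],-(cs[:,1]-K[1,2])/K[1,1],-np.ones(len(cs))],1)@A.T
W=o+ray*((.03-o[2])/ray[:,2])[:,None]
print('tray',cv2.minAreaRect((W[:,:2]*1000).astype(np.float32)))
E
```

```text
pred tip px [0.40963282 0.23303733 0.04786809] tip top px [[297.47235134  92.26704493]] post [[269.71503839 173.82170855]]
lever 1 0 0 [-48.  24.  18. 122. -12.  35.  78.]
lever 1 0 0.65 [-53.  20.  23. 121. -12.  42.  78.]
lever 1 0 1.3 [-55.  20.  27. 116. -12.  47.  79.]
lever 1 10 0 [-52.  30.  26. 115. -21.  49.  87.]
lever 1 10 0.65 [-56.  27.  31. 114. -20.  54.  87.]
lever 1 10 1.3 [-58.  27.  35. 109. -20.  60.  88.]
board 1 0.024 [-39.  19.  15. 126.   7.  12. -22.]
board 1 0.11 [-40.   7.  14. 127.  13.  23. -27.]
tray 0 [ -6.  37.  28. 105. -23.  45.  35.]
tray 90 [-17.  42.  44. 105. -38.  49. 136.]
tray 180 [ 58.  51. -62. 102.  52.  61. 156.]
tray -90 [-27.  52.  62. 105. -55.  59. -32.]
lever -1 0 0 [-81.  41.  62. 123. -50.  48. -68.]
lever -1 0 0.65 [-82.  33.  62. 121. -40.  49. -76.]
lever -1 0 1.3 [-81.  31.  62. 116. -35.  53. -80.]
lever -1 10 0 [-77.  46.  62. 116. -49.  62. -68.]
lever -1 10 0.65 [-77.  40.  62. 114. -41.  63. -74.]
lever -1 10 1.3 [-75.  38.  62. 109. -37.  67. -76.]
board -1 0.024 [-39.  19.  15. 126.   7.  12. 158.]
board -1 0.11 [-59.   7.  35. 128.   6.  22. 160.]
tray 0 [ -6.  37.  28. 105. -23.  45.  35.]
tray 90 [-17.  42.  44. 105. -38.  49. 136.]
tray 180 [ 58.  51. -62. 102.  52.  61. 156.]
tray -90 [-27.  52.  62. 105. -55.  59. -32.]
tray ((564.5741577148438, -183.33758544921875), (189.59756469726562, 193.45127868652344), 3.4004929065704346)
```

```bash
cat > lift.py <<'E'
from h import *
D=np.array([0,0,-1.]);e=eul(V,D)
claw.move_gripper(.45)
env.movep(tcp(lev(0)+[0,0,.08],D,.016),e)
env.movel(tcp(lev(0),D,.016),e,.1)
claw.move_gripper(0.,30);print('w',T.current_width(),T.current_grip_force(),np.round(T.current_wrist_force(),1))
for th in np.linspace(0,1.3,9)[1:]:
    env.movel(tcp(lev(th),D,.016),e,.06)
    print(round(th,2),np.round(T.current_wrist_force(),1),round(T.current_width(),3))
im,d=camera('scene');save('d.png',cv2.resize(im[100:260,130:340],(800,600)))
print(T.current_t())
E
python3 lift.py
```

```text
w 0.0024401216113651156 0.23167278617620468 [-0.2 -0.4  0.7]
0.16 [-0.2 -0.3  0.1] 0.002
0.32 [-0.7 -1.  -0.5] -0.001
0.49 [ 0.6 -0.3 -0.5] -0.001
0.65 [0.5 0.1 0. ] -0.004
0.81 [ 1.   0.3 -0.2] -0.0
0.98 [-0.4  0.2 -0.6] 0.004
1.14 [ 0.2 -0.4 -0.1] -0.002
1.3 [1.2 0.3 0.4] -0.003
8.475
```

View pics/d.png

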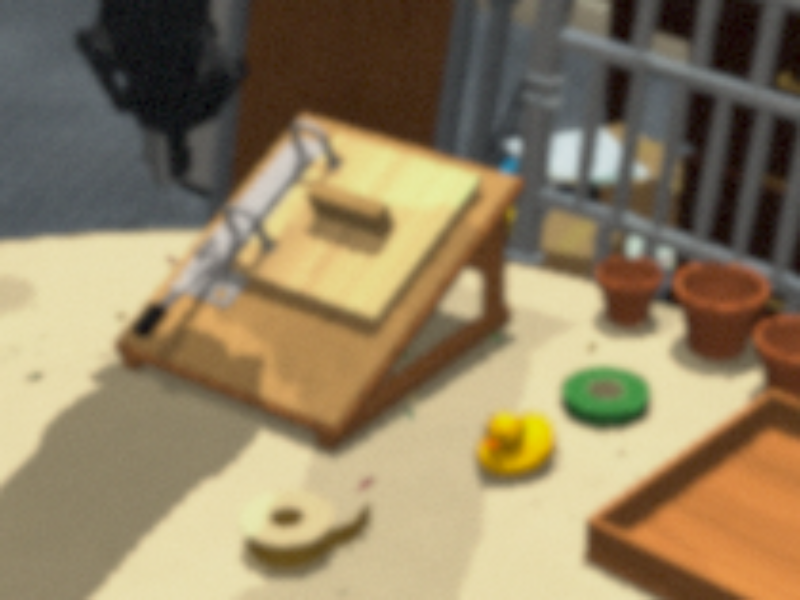

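The lever is still down in the crop, black tip at (150,320). The gripper at (180,180) is where the raised tip would be, so the pinch missed. I'll return to the start of the arc, open, and look.

```bash
python3 - <<'E'
from h import *
D=np.array([0,0,-1.]);e=eul(V,D)
claw.move_gripper(.45)
t=tcp(lev(0)+[0,0,.02],D,.016)
env.movep(t,e)
print(t,T.current_ee_pos(),e,T.current_tool_rot(),T.current_width())
po=campose('wrist');im,d=camera('wrist');im2,_=camera('scene')
z=cloud(d,po);q=proj(lev(0),po);print(q)
c=im.copy();cv2.drawMarker(c,tuple(int(k) for k in q[0]),(255,0,0),0,14,1)
i2=im2[80:260,110:350].copy()
save('e.png',np.vstack([cv2.resize(c[:,:],(400,300)),cv2.resize(i2,(400,300))]))
r=cut_out('lever_tip','wrist')
for k in r: print(k['confidence'],k['rect'],np.median(z[k['pixels']&(d>0)],0))
E
```

```text
[np.float64(0.4096328174135927), np.float64(0.23303732908843042), np.float64(0.05186809117945236)] [0.40911369 0.23265402 0.05135758] [np.float64(-180.0), np.float64(0.0), np.float64(-170.1)] [-1.79944742e+02 -8.56268934e-02 -1.70091751e+02] 0.44885437388731975
[[254.09888661 227.82663686]]
0.61 [253.9, 273.6, 25.5, 126.3] [0.42612065 0.23692725 0.0554638 ]
```

View pics/e.png

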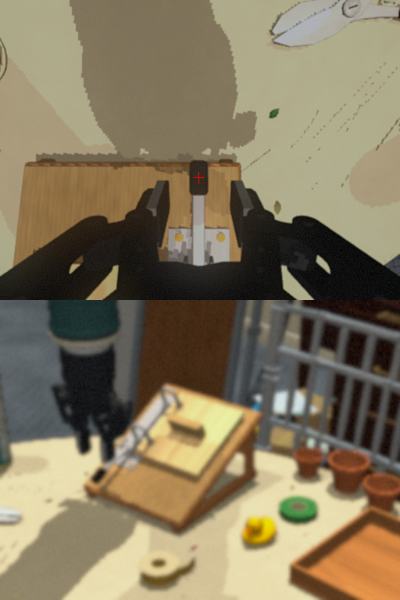

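```bash
python3 - <<'E'
from h import *
D=np.array([0,0,-1.]);e=eul(V,D)
t=tcp(lev(0),D,.016)
env.movel(t,e,.05)
print(t,T.current_ee_pos(),T.current_wrist_force())
im,d=camera('wrist');po=campose('wrist')
claw.move_gripper(0.,40)
print(T.current_width(),T.current_grip_force(),T.current_ee_pos(),T.current_wrist_force())
im2,d2=camera('wrist');im3,_=camera('scene')
C=cloud(d2,po)
for P in (im[150:342,128:384],im2[150:342,128:384]): pass
save('f.png',np.vstack([np.hstack([cv2.resize(im[150:342,128:384],(400,300)),cv2.resize(im2[150:342,128:384],(400,300))]),cv2.resize(im3[120:240,110:270],(800,300))[:, :]]))
E
```

```text
[np.float64(0.4096328174135927), np.float64(0.23303732908843042), np.float64(0.031868091179452364)] [0.40959618 0.2328522  0.03167865] [-0.31022989 -0.66613135 -0.37324644]
0.0025285425774601907 0.3376239608041942 [0.40966009 0.23309736 0.031941  ] [-0.7308179   0.46846012 -0.1273986 ]
```

View pics/f.png

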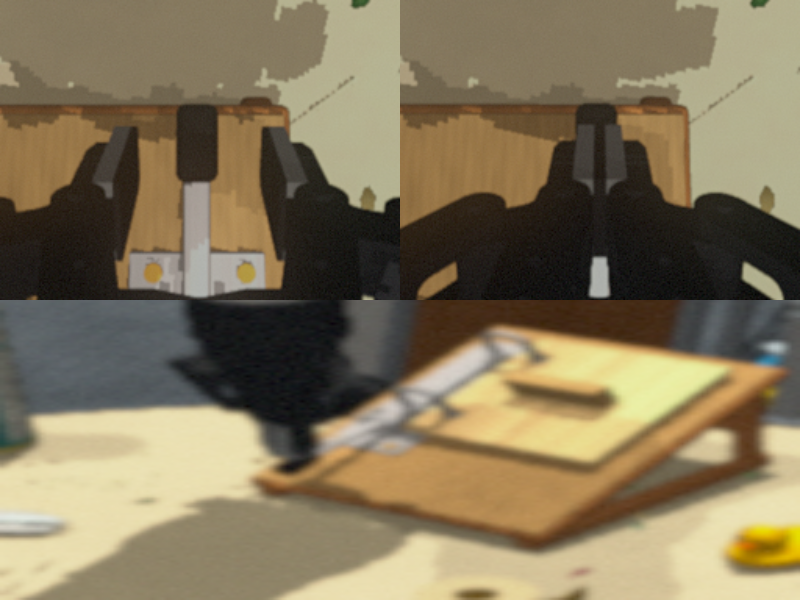

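```bash
python3 - <<'E'
from h import *
po=campose('wrist');im,d=camera('wrist');C=cloud(d,po)
def show(r0,r1,c0,c1,s=6):
    for r in range(r0,r1,s): print(r,[tuple(((C[r,c]-T0)*1000).round().astype(int)) for c in range(c0,c1,s)])
T0=np.array(T.current_ee_pos());print(T0)
show(214,300,238,278,8)
np.savez('w2',im=im,d=d)
claw.move_gripper(.45)
im,d=camera('wrist');C=cloud(d,po);print('open');show(214,300,222,294,8)
E
```

```text
[0.40969401 0.23309291 0.03192329]
214 [(np.int64(4), np.int64(-10), np.int64(-32)), (np.int64(4), np.int64(-5), np.int64(-33)), (np.int64(3), np.int64(1), np.int64(-33)), (np.int64(2), np.int64(6), np.int64(-33)), (np.int64(1), np.int64(11), np.int64(-34))]
222 [(np.int64(3), np.int64(-9), np.int64(-14)), (np.int64(-11), np.int64(-6), np.int64(17)), (np.int64(-11), np.int64(-2), np.int64(16)), (np.int64(-11), np.int64(3), np.int64(15)), (np.int64(-1), np.int64(10), np.int64(-14))]
230 [(np.int64(6), np.int64(-9), np.int64(-9)), (np.int64(-11), np.int64(-5), np.int64(29)), (np.int64(-12), np.int64(-2), np.int64(29)), (np.int64(-13), np.int64(2), np.int64(29)), (np.int64(2), np.int64(10), np.int64(-8))]
238 [(np.int64(10), np.int64(-8), np.int64(-7)), (np.int64(-11), np.int64(-5), np.int64(38)), (np.int64(-12), np.int64(-2), np.int64(38)), (np.int64(-12), np.int64(2), np.int64(37)), (np.int64(-13), np.int64(5), np.int64(38))]
246 [(np.int64(-7), np.int64(-8), np.int64(38)), (np.int64(-11), np.int64(-5), np.int64(45)), (np.int64(-12), np.int64(-2), np.int64(46)), (np.int64(-13), np.int
[... 5104 characters left out ...]
4(5)), (np.int64(35), np.int64(-3), np.int64(5)), (np.int64(22), np.int64(0), np.int64(24)), (np.int64(22), np.int64(4), np.int64(23)), (np.int64(21), np.int64(8), np.int64(24)), (np.int64(32), np.int64(15), np.int64(5)), (np.int64(30), np.int64(20), np.int64(6)), (np.int64(30), np.int64(25), np.int64(5))]
294 [(np.int64(41), np.int64(-12), np.int64(6)), (np.int64(40), np.int64(-7), np.int64(7)), (np.int64(39), np.int64(-2), np.int64(7)), (np.int64(26), np.int64(1), np.int64(25)), (np.int64(25), np.int64(5), np.int64(25)), (np.int64(25), np.int64(9), np.int64(24)), (np.int64(36), np.int64(16), np.int64(7)), (np.int64(35), np.int64(21), np.int64(7)), (np.int64(34), np.int64(25), np.int64(7))]
```

The closed fingers end well behind the stated TCP: the thumb top is at TCP +17 mm and the finger fronts only start near +25 mm. I'll measure this offset, then go lower with a force guard.

```bash
python3 - <<'E'
from h import *
po=campose('wrist');d=np.load('w2.npz')['d'];C=cloud(d,po);T0=np.array(T.current_ee_pos())
for r in range(218,236,2): print(r,[int(round((C[r,c,2]-T0[2])*1000)) for c in range(238,276,3)])
D=np.array([0,0,-1.]);e=eul(V,D)
claw.move_gripper(.4)
for b in (.020,.024,.028,.032,.036):
    env.movel(tcp(lev(0),D,b),e,.05);f=np.array(T.current_wrist_force());print(b,f.round(1))
    if np.linalg.norm(f)>5: env.movel(tcp(lev(0),D,b-.005),e,.05);break
claw.move_gripper(0.,30)
print(T.current_width(),T.current_grip_force(),np.round(T.current_wrist_force(),1),T.current_ee_pos(),T.current_t())
E
```

```text
218 [-16, -15, 14, 14, 14, 15, 13, 14, 14, 167, -16, -16, -16]
220 [-13, 13, 15, 15, 15, 15, 14, 15, 14, 14, -15, -15, -15]
222 [-14, 15, 16, 15, 15, 17, 16, 16, 15, 14, -15, -15, -15]
224 [-11, 14, 16, 16, 16, 15, 16, 16, 16, 16, -10, -10, -10]
226 [-11, 15, 17, 17, 18, 17, 16, 17, 16, 16, -9, -10, -10]
228 [-10, 16, 17, 17, 18, 17, 17, 17, 17, 15, -11, -9, -9]
230 [-9, 16, 28, 28, 29, 28, 29, 29, 29, 29, 29, -9, -9]
232 [-9, 17, 32, 31, 31, 31, 30, 31, 31, 31, 31, -8, -9]
234 [-8, 17, 33, 34, 33, 33, 34, 34, 35, 33, 32, -8, -9]
0.02 [-0.1 -1.  -0.6]
0.024 [-0.3  0.3  0.2]
0.028 [ 0.5 -0.4  0. ]
0.032 [0.8 0.1 0.1]
0.036 [0.1 0.3 0.3]
0.15701333332393536 34.24515902996063 [ 0.5 -5.8  4. ] [0.40978668 0.23221813 0.01195975] 12.9333
```

Gripped (13 mm). The finger end is about 27 mm short of the stated TCP. I'll regrip 5 mm deeper and lift.

```bash
python3 - <<'E'
from h import *
D=np.array([0,0,-1.]);e=eul(V,D);b=.041
claw.move_gripper(.35)
env.movel(tcp(lev(0),D,b),e,.05);print(np.round(T.current_wrist_force(),1))
claw.move_gripper(0.,35)
print(T.current_width(),T.current_grip_force())
for th in np.linspace(0,1.3,11)[1:]:
    env.movel(tcp(lev(th),D,b),e,.06)
    w=T.current_width();print(round(th,2),np.round(T.current_wrist_force(),1),round(w,3))
    if w<.08: break
im,d=camera('scene');save('g.png',cv2.resize(im[100:260,130:340],(800,600)))
print(T.current_t())
E
```

```text
[-0.6  0.  -0.1]
0.1568715878634034 36.621957421302795
0.13 [ 2.7 -4.5 -4.5] 0.155
0.26 [ 1.9 -5.4 -6.5] 0.152
0.39 [ 1.6 -6.  -7. ] 0.154
0.52 [ 0.6 -6.4 -4.5] 0.152
0.65 [-1.5 -7.7 -4. ] 0.157
0.78 [-1.2 -7.8 -0.3] 0.154
0.91 [-2.  -7.7  2. ] 0.156
1.04 [-0.5 -8.6  4.5] 0.152
1.17 [-0.5 -7.9  5.5] 0.156
1.3 [-0.6 -7.4  5. ] 0.153
16.8167
```

View pics/g.png

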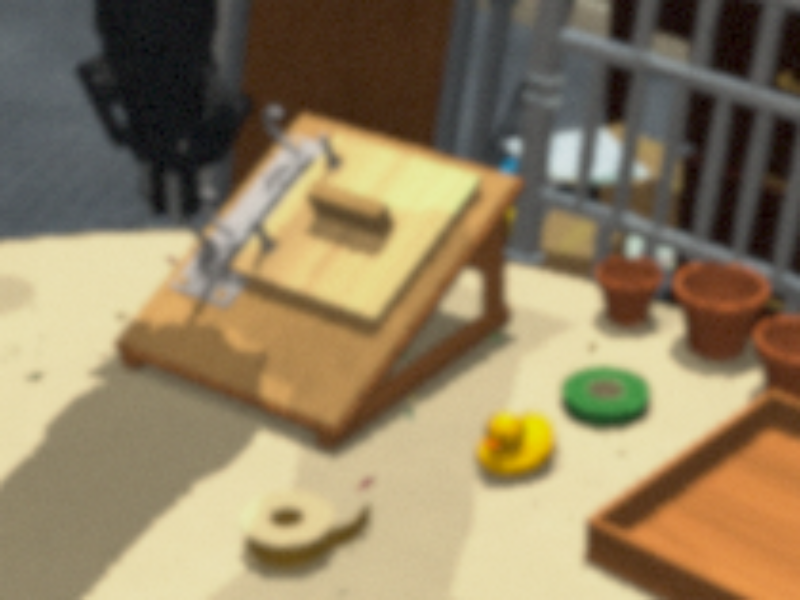

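The lever stands up and both arches are swung open, at (275,115) and (205,240). The gripper holds the tip at (175,195). Next comes the board.

```bash
python3 - <<'E'
from h import *
D=np.array([0,0,-1.]);e=eul(V,D)
claw.move_gripper(.4)
p=np.array(T.current_ee_pos());env.movel(list(p+[0,0,.09]),e,.15)
eb=eul(U,-N);g=lambda n:tcp(S(.015,-.016,n),-N,.036)
print([None if (j:=solver.solve_ik(g(n),eb)) is None else j.round(1) for n in (.1,.024)])
env.movep(g(.12),eb)
env.movel(g(.045),eb,.1);print(np.round(T.current_wrist_force(),1))
for n in (.035,.028,.024):
    env.movel(g(n),eb,.05);f=np.array(T.current_wrist_force());print(n,f.round(1))
    if np.linalg.norm(f)>8: env.movel(g(n+.003),eb,.05);break
claw.move_gripper(0.,50)
print(T.current_width(),T.current_grip_force(),np.round(T.current_wrist_force(),1),T.current_ee_pos(),T.current_t())
im,d=camera('scene');save('i.png',cv2.resize(im[100:260,130:340],(800,600)))
E
```

```text
[array([-68. ,  13.7,  47.1, 127.6, -12.8,  18.9,  -2.8]), array([-54.6,  24.2,  34.9, 125.7, -37.9,  11.8,  20.6])]
[-0.2 -1.   0.8]
0.035 [0.5 0.1 0.7]
0.028 [-0.1  0.7  0.9]
0.024 [-0.1  0.8 -0.2]
0.15113769202106433 49.04264688491821 [-5.3 -1.2  8.5] [0.55329743 0.18309213 0.07056172] 21.4083
```

View pics/i.png

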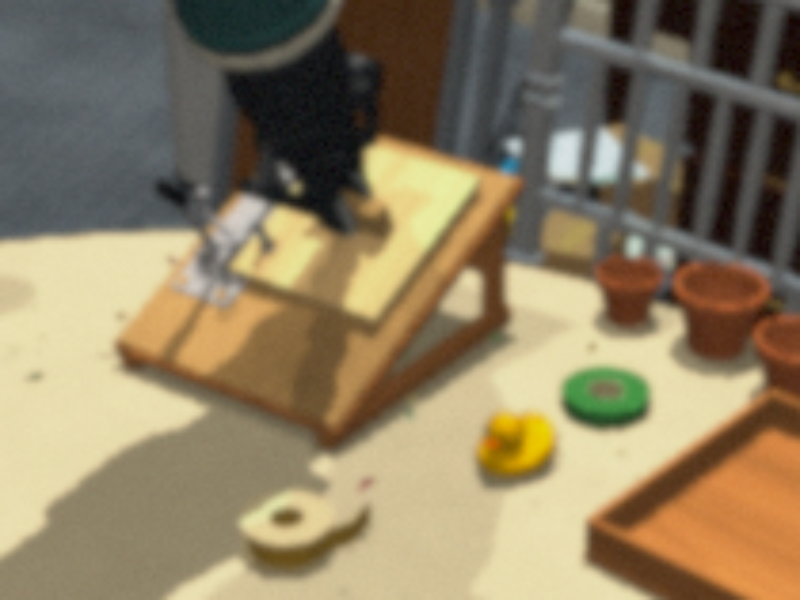

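The fingers hold the grip strip at (350,210), and the lever stays up at (180,190). I'll draw the board off and carry it over the tray.

```bash
python3 - <<'E'
from h import *
D=np.array([0,0,-1.]);eb=eul(U,-N);g=lambda n:tcp(S(.015,-.016,n),-N,.036)
for n in (.04,.055,.07,.10):
    env.movel(g(n),eb,.05);f=np.array(T.current_wrist_force());print(n,f.round(1),round(T.current_width(),3))
    if np.linalg.norm(f)>30 or T.current_width()<.08: raise SystemExit('stuck')
p=np.array(T.current_ee_pos())
env.movel([p[0],p[1],.2],eb,.12)
y=np.radians(3.4);et=eul(np.array([np.cos(y),np.sin(y),0]),D)
env.movel([.56,.12,.22],et,.12)
env.movel([.565,-.184,.18],et,.15)
print(T.current_width(),T.current_ee_pos(),T.current_t())
im,d=camera('top');im2,_=camera('scene')
save('j.png',np.hstack([cv2.resize(im[90:260,200:420],(400,300)),cv2.resize(im2[100:340,190:510],(400,300))]))
E
```

```text
0.04 [ 0.2  1.1 -1.2] 0.152
0.055 [-0.1  0.1 -2. ] 0.15
0.07 [-0.3 -0.  -1.4] 0.15
0.1 [-0.7  0.7 -1.9] 0.155
0.1477993935322202 [ 0.56516134 -0.18336996  0.18003281] 27.5167
```

View pics/j.png

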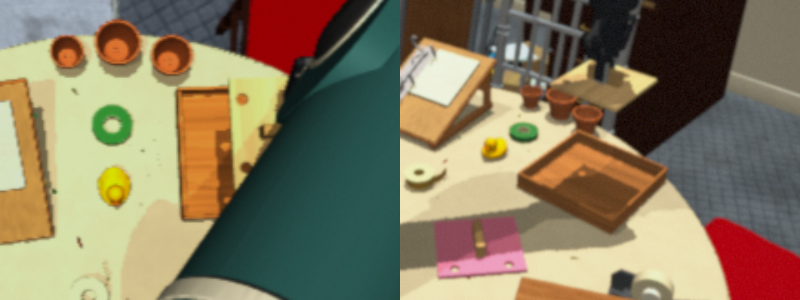

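The board hangs level from the grip over the tray: holes side at (240,100)-(245,165) in the left view, (605,85) in the right view. Lowering it with a force guard.

```bash
python3 - <<'E'
from h import *
p=[.565,-.184]
env.movel(p+[.02],None,.1);env.dwell(.2);f0=np.array(T.current_wrist_force());print(f0.round(1))
for z in np.arange(.0,-.022,-.002):
    env.movel(p+[z],None,.04);f=np.array(T.current_wrist_force())-f0;print(round(z,3),f.round(1))
    if f[2]>4: break
env.dwell(.2)
claw.move_gripper(.4);env.dwell(.3)
env.movel(p+[.12],None,.12)
j=T.current_joint_positions()
po=campose('wrist');im,d=camera('wrist');C=cloud(d,po)
for r in cut_out('sample_board','wrist')[:2]:
    m=r['pixels']&(d>0);P=C[m];nn,c,k=fitplane(P,.003)
    print(r['confidence'],r['rect'],cv2.minAreaRect((P[k][:,:2]*1000).astype(np.float32)),'tilt',np.degrees(np.arccos(nn[2])),c)
print(T.current_t());save('k.png',cv2.resize(im,(640,480)))
E
```

```text
[-0.1 -0.4 -0.4]
0.0 [-0.1  0.1 -1.3]
-0.002 [-0.4  0.6 -0.3]
-0.004 [-0.9  0.1 -0.7]
-0.006 [-0.4  0.7 -1.6]
-0.008 [-0.6  0.  -0. ]
-0.01 [-0.   0.6 -2.3]
-0.012 [-1.1 -0.2 -1.6]
-0.014 [-9.3  4.  24.9]
0.83 [35.5, 151.7, 69.5, 148.7] ((359.9057922363281, -180.35968017578125), (139.0141143798828, 61.331485748291016), 81.21958923339844) tilt 0.16994987587193802 [ 0.35359417 -0.16584948  0.00463634]
0.77 [256.6, 178.2, 149.1, 128.2] ((564.3779296875, -184.80328369140625), (130.58033752441406, 119.69975280761719), 3.4171929359436035) tilt 0.06957055296381749 [ 0.56393007 -0.17965746  0.01002357]
34.1667
```

View pics/k.png

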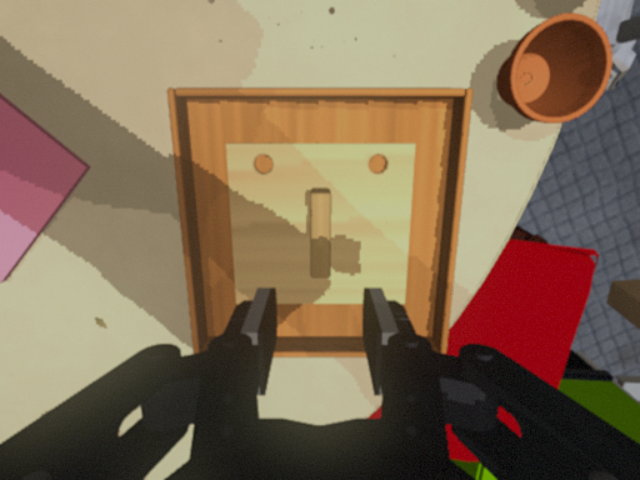

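The board lies flat and centred in the tray (320,225), strip up, with tilt about 0°. Now I press the lever down again by pinching it.

```bash
python3 - <<'E'
from h import *
D=np.array([0,0,-1.]);e=eul(V,D);b=.041
env.movel([.565,-.184,.25],None,.15)
claw.move_gripper(.4)
env.movep(tcp(lev(1.3)+[0,0,.1],D,b),e)
env.movel(tcp(lev(1.3),D,b),e,.08);print(np.round(T.current_wrist_force(),1))
claw.move_gripper(0.,35);print(T.current_width())
if T.current_width()<.08: raise SystemExit('missed')
for th in list(np.linspace(1.3,0,11)[1:])+[-.02]:
    env.movel(tcp(lev(th),D,b),e,.06)
    w=T.current_width();print(round(th,2),np.round(T.current_wrist_force(),1),round(w,3))
    if w<.08: break
claw.move_gripper(.4)
p=np.array(T.current_ee_pos());env.movel(list(p+[0,0,.15]),e,.12);env.dwell(.3)
po=campose('wrist');im,d=camera('wrist');C=cloud(d,po)
for q in ('arch_lever','lever_tip','ring_arches'):
  for r in cut_out(q,'wrist')[:2]:
    m=r['pixels']&(d>0);P=C[m]-O;print(q,round(r['confidence'],2),np.round(r['rect']),[np.percentile(P@k*1000,[3,50,97]).round() for k in (U,V,N)])
dk=(im.max(2)<60)&(np.abs((C-O)@V-.058)<.015)&(np.abs((C-O)@U+.1)<.045)
print('dark',dk.sum(),[np.median((C[dk]-O)@k).round(4) for k in (U,V,N)],T.current_t())
E
```

```text
[ 0.6  0.2 -0.8]
0.15381650667032096
1.17 [ 3.  -6.7  5.9] 0.159
1.04 [ 4.8 -6.6  5.4] 0.158
0.91 [ 4.2 -6.4  6. ] 0.155
0.78 [ 3.7 -7.6  4.8] 0.157
0.65 [ 1.8 -7.   4.4] 0.155
0.52 [ 1.5 -6.4  3.6] 0.158
0.39 [ 0.8 -4.7 -0. ] 0.157
0.26 [-0.6 -5.5 -1. ] 0.153
0.13 [-1.1 -6.  -0.6] 0.152
0.0 [-2.5 -6.3 -0.3] 0.159
-0.02 [-2.7 -7.4  1.6] 0.157
arch_lever 0.57 [255. 217.  25. 100.] [array([-125.,  -85.,  -43.]), array([52., 58., 65.]), array([ 2., 21., 29.])]
lever_tip 0.71 [254. 217.  19.  98.] [array([-125.,  -87.,  -43.]), array([52., 58., 64.]), array([15., 21., 29.])]
ring_arches 0.76 [239. 308.  36.  58.] [array([-28., -21.,  20.]), array([33., 56., 61.]), array([ 7., 11., 47.])]
dark 418 [np.float64(-0.1039), np.float64(0.0591), np.float64(0.0293)] 44.225
```

Lever tip top is at n = 29 mm and the arches reach v = 33 mm at n = 47 mm, so the lever is home and the rings are shut. The gripper is clear of everything.

```bash
python3 -c "
from cell import sign_off
print(sign_off())"
```

```text
the job is handed in; nothing more can be done
None
```

The job is handed in at about 44 s of the 72 s allowed: the board lies flat and centred in the tray, grip strip up, and the lever is home with the rings shut by the last wrist-camera measurements, though the hand-in returned no verdict.

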